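Make up two museum loan trays from the handling stock

TASK

Make up the two school-loan trays from the stock standing in the middle of the packing bench: the long tray with three wells gets one small beaker, the flask and the pyramid-shaped loom weight, and the short tray with two wells gets the other small beaker and the plaster column base. Stand each piece upright, right down in the foam well cut for it (beakers in the wide round wells, flask in the narrow round one, square-footed pieces in the square ones), setting it down gently without dropping it or tipping anything over. Leave the large beaker and the cone-shaped weight where they stand.

Things in the scene. Friction and masses are not known exactly. Their poses are not given: they have to be found in the camera images.
- long_tray: Fixed low tray 286 x 116 mm, 23 high, white foam (top 22 mm above the bench) in grey board; well floors 4 mm above the bench. Origin: centre of underside; x along its length, +x end roughly away from the robot. Wells on its x axis: wide round 72 mm dia. at x -88 (beaker), square 60 x 60 along x, y at x 0 (pyramid), narrow round 54 mm dia. at x +84 (flask). Left or right of the stock.
- short_tray: Fixed low tray 196 x 116 mm, 23 high, white foam (top 22 mm above the bench) in grey board; well floors 4 mm above the bench. Origin: centre of underside; x along its length, +x end roughly away from the robot. Wells on its x axis: wide round 72 mm dia. at x -46 (beaker), square 60 x 60 along x, y at x +46 (column base). On the other side of the stock.
- beaker_a: Small terracotta beaker, open at the top, no handle, round: 54 mm diameter from 30 to 56 mm above its base, rim 55 mm diameter, foot 42 mm diameter, 66 mm high, wall 4 mm. Stands upright; origin at the centre of its underside, z up its axis. About 0.1 kg.
- beaker_b: A second small terracotta beaker, identical to beaker_a and interchangeable with it. Same origin and axes.
- flask: Slim round terracotta flask, 84 mm high: body 38 mm diameter from 14 to 52 mm above its base, then a neck 21 mm wide and a lip 30 mm diameter; foot 28 mm diameter. Stands upright; origin at the centre of its underside, z up its axis. About 0.12 kg.
- pyramid_weight: Terracotta loom weight, a tall square pyramid with its top cut flat and a dark suspension hole across it: 44 x 44 mm at the base, 30 x 30 mm at the top, 70 mm high (35 mm wide at 45 mm up). Stands upright; origin at the centre of its underside, z up, x and y square to its sides. About 0.16 kg.
- column_base: White plaster cast of a column base: square plinth 46 x 46 x 9 mm, round mouldings up to 44 mm diameter to a height of 27 mm, then a fluted round shaft 33 mm diameter; 76 mm high. Stands upright; origin at the centre of its underside, z up, x and y square to the plinth's sides. About 0.15 kg.
- large_beaker: Large terracotta beaker, the same form as the small ones but 66 mm diameter at the rim and 82 mm high; spare stock, not wanted in either tray. Stands upright; origin at the centre of its underside.
- cone_weight: Terracotta loom weight in the form of a round cone with its top cut flat: 44 mm diameter at the base, 30 mm at the top, 70 mm high; spare stock, not wanted in either tray. Stands upright; origin at the centre of its underside. Low clutter under 20 mm high (a foam offcut, a tape roll) lies among the stock, whose pieces stand about 9 to 15 cm apart.

How it is judged:
By the outcome, as a careful person would: the job done as asked, in the order asked, and still so for the second after the job is handed in, with the robot touching nothing.
It also fails if it takes over 106 s, if anything falls off the work surface, if the arm or the gripper's body presses on something with over 40 N, if the wrist force passes 120 N, or if a joint passes its speed limit or range.

ROBOT

A 7-joint arm with a two-finger parallel gripper is mounted at the origin on the work surface. World frame = base frame: x ahead of the robot, y to its left, z up, the work surface at z = 0. Lengths are in m, angles in rad, forces in N, time in s.
With the tool pointing down it reaches from about 0.4 to 0.85 m from the base axis. Payload 10.4 kg.
Tool frame: the origin (TCP) lies midway between the tips of the shut fingers; the grasp point (between the pads) lies 19 mm behind it; z points along the fingers, y is the line along which they close (so a half turn about z gives the same grasp; the last joint's range is limited). The gripper opens to 87 mm and grips with 3 to 60 N. Pads are 19 mm wide; open, the fingers measure 117 mm over their backs; the gripper's body (75 mm by 190 mm) begins 51 mm behind the grasp point.
Start: joints at [-1.365, 0.332, -0.065, 1.46, 0.022, 1.35, -0.088], TCP at [0.142, 0.609, 0.223] pointing down, gripper open.
Joint ranges: [-2.6, 2.6], [-0.5, 2.12], [-1.47, 1.34], [0.16, 2.42], [-1.27, 4.41], [0.06, 2.06], [-2.6, 2.6]. Speed limits (rad/s): [2.22, 2.22, 2.79, 2.79, 3.14, 3.14, 3.14].

INTERFACE

Orientations are given as a unit quaternion [x, y, z, w].
In Python, from bench import r gives the robot as it stands.
- The arm moves only by the tool arm_command, never from a script. Its argument "moves" is one flat list of numbers, 4 for each row, row after row: the shift along the tool's x, y, z in cm, then the turn about the tool's z in degrees. A call has 1 to 12 rows; each row shifts and turns the commanded pose from where the row before left it, along the tool's axes as they then stand; what a row does not reach is not made up. A row lasts 1/12 s, in which the tool goes at most 41.7 mm and 7.16 degrees, less where a joint would pass 70% of its speed; a pose out of reach is approached as far as the arm can. A call with a gripper value outside its range is refused whole. "fingers" is the opening in per cent of the stroke, from 0 (shut) to 100 (fully open), set as the call begins (left out, the last holds). The fingers move at their own pace and stop on an object; "squeeze" is the grip in N (left out, the last holds). Time passes only in rows, so rows that do not move let the fingers close. It gives the time, the measured TCP pose, the force, the opening and the grip force at its end, in the units of the state.
- r.read_state(): the state, without advancing time (a new reading comes with each control period).
- r.camera(name): name is "scene" or "side" or "wrist"; returns the picture (384x512x3 uint8, red, green, blue); there is no depth.
- r.camera_info(name): a dict with "fx", "fy", "cx", "cy" (pixels), "origin" and "attitude" of the camera in the world. Camera axes: x right, y up, looking along -z (the intrinsics and any distortion apply to the point x, -y, -z); pixel columns grow to the right and rows downward; lengths in m; the calibration is good to about 2 mm. The wrist camera is an equidistant fisheye: a pixel r from the principal point sees the ray r / f radians off the axis. A picture is of the moment at which its call begins: read the wrist's pose just before it. camera_info takes no time and is no camera call; for the wrist camera it gives the pose at the moment of the call.
- r.close_job(): hands the job in; it is judged then, once.
The state is a dict: "time": time; "joint_positions": joint angles; "joint_vel": joint speeds; "joint_torque": joint torques, N m; "ee_pos": TCP position; "eef_rot": TCP orientation; "ft_force": force on the tool from outside, world axes, zero at the start; "torque": the same for the moment, N m; "width": finger opening in m; "grip_force": force on a finger pad.
Only numpy, scipy, OpenCV 4.12 (cv2) and the standard library are available. Lean on these libraries where they do the work, as an engineer would, in place of code of your own. Each camera call takes 0.05 s, during which the arm holds its last target. There are 200 camera calls.

## Working session

There is one attempt and no reset: what is moved stays moved. The work goes in short steps, Python scripts to look and compute and a tool call to move; the robot and the scene stay as the last step left them, time stands still between calls to the robot, and variables do not carry over. Pictures are saved under pics/ and viewed, at most 14 in all, crops included, and the job is handed in when it is done.

Besides the shell and the picture viewer there is one more tool, called after "Call:" as name(argument=value, ...) on one line, values as JSON. arm_command: Moves the arm, as the interface text tells. Its arguments: {"type":"object","properties":{"moves":{"type":"array"},"fingers":{"type":"number"},"squeeze":{"type":"number"}},"required":["moves"]}

```bash
mkdir -p pics; ls; cat > h.py <<'E'
import numpy as np, cv2
from bench import r
from scipy.spatial.transform import Rotation as R
def snap(n,f):
    i=r.camera_info(n); im=r.camera(n)
    cv2.imwrite('pics/%s.png'%f,im[:,:,::-1]); 
    return im,i
E
python3 - <<'E'
from h import *
s=r.read_state()
for k in s: print(k,np.round(s[k],3))
a=[snap(n,n+'0') for n in ('scene','side','wrist')]
for im,i in a: print(i)
E
```

```text
pics
time 0.0
joint_positions [-1.365  0.333 -0.065  1.461  0.022  1.35  -0.089]
joint_vel [ 0.002 -0.001  0.002  0.     0.001  0.     0.   ]
joint_torque [-0.0000e+00 -6.2327e+01  2.4000e-02 -3.8988e+01 -6.1000e-02  4.0000e-02
  0.0000e+00]
ee_pos [0.142 0.608 0.222]
eef_rot [ 0.114  0.993 -0.001 -0.   ]
ft_force [ 0.068 -0.398 -0.031]
torque [0.001 0.059 0.053]
grip_force 0.0
width 0.087
{'fx': 387.3574391211167, 'fy': 387.3574391211167, 'cx': 254.26082050507472, 'cy': 193.62451699164544, 'origin': array([ 0.99688715, -0.58097491,  0.69497204]), 'attitude': array([0.378726  , 0.12554901, 0.26709394, 0.87719148])}
{'fx': 385.52533480180296, 'fy': 385.52533480180296, 'cx': 254.47237926938874, 'cy': 190.0046346608281, 'origin': array([0.19253838, 0.59531931, 0.51605925]), 'attitude': array([-0.13549394,  0.45611104,  0.84450182, -0.24580641])}
{'fx': 297.3186396354542, 'fy': 297.3186396354542, 'cx': 256.53354067216475, 'cy': 193.82227840677675, 'origin': array([0.06782577, 0.62699224, 0.38463459]), 'attitude': array([-0.11134175, -0.08768643,  0.61537968,  0.77538504])}
```

View pics/scene0.png

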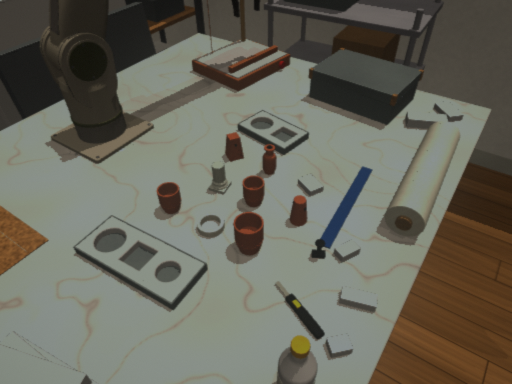

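View pics/side0.png

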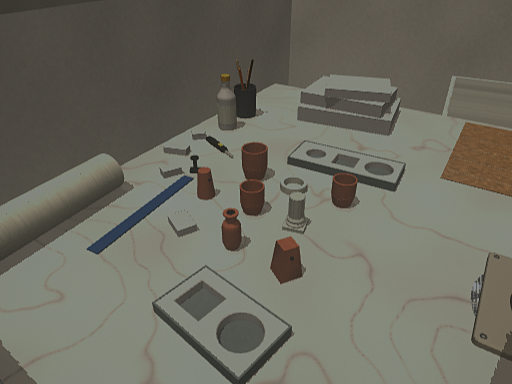

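The scene view shows the long tray at about (140,258) and the short tray at (272,131). The small beakers are at (170,197) and (253,191), the large beaker at (249,232) and the flask at (269,160). The pyramid is at (233,146), the column at (219,177) and the cone at (299,210). The side view shows the same set mirrored, with the column at (296,212).

```bash
cat >> h.py <<'E'
def ray(i,uv,fish=False):
    x=(uv[0]-i['cx'])/i['fx']; y=(uv[1]-i['cy'])/i['fy']
    if fish:
        t=np.hypot(x,y); k=np.sin(t)/t if t>1e-9 else 1
        d=np.array([x*k,-y*k,-np.cos(t)])
    else: d=np.array([x,-y,-1.])
    d=R.from_quat(i['attitude']).apply(d); return np.array(i['origin']),d/np.linalg.norm(d)
def plane(i,uv,z,fish=False):
    o,d=ray(i,uv,fish); return o+d*(z-o[2])/d[2]
def tri(rs):
    A=sum(np.eye(3)-np.outer(d,d) for o,d in rs); b=sum((np.eye(3)-np.outer(d,d))@o for o,d in rs)
    p=np.linalg.solve(A,b); return p,max(np.linalg.norm(np.cross(p-o,d)) for o,d in rs)
def proj(i,P,fish=False):
    c=R.from_quat(i['attitude']).inv().apply(np.array(P)-i['origin']); x,y,z=c[0],-c[1],-c[2]
    if fish:
        h=np.hypot(x,y); t=np.arctan2(h,z)/h; x,y=x*t,y*t
    else: x,y=x/z,y/z
    return i['cx']+i['fx']*x,i['cy']+i['fy']*y
def red(im):
    f=im.astype(int); m=((f[:,:,0]>1.5*f[:,:,1]+10)&(f[:,:,0]>40)).astype(np.uint8)
    return cv2.morphologyEx(m,cv2.MORPH_OPEN,np.ones((3,3)))
E
python3 - <<'E'
from h import *
ims={n:cv2.imread('pics/%s0.png'%n)[:,:,::-1] for n in('scene','side','wrist')}
I={n:r.camera_info(n) for n in ims}
B={}
for n in('scene','side'):
    k,l,st,c=cv2.connectedComponentsWithStats(red(ims[n]))
    B[n]=[(np.array([s[0]+s[2]/2,s[1]+s[3]/2]),s) for s in st[1:] if 100<s[4]<2000 and s[1]>100]
    print(n); [print(b[1]) for b in B[n]]
for a in B['scene']:
  for b in B['side']:
    p,e=tri([ray(I['scene'],a[0]),ray(I['side'],b[0])])
    if e<.012 and 0<p[2]<.1: print(a[0],b[0],p.round(3),round(e,4))
# trays: dark frame
for n in('scene','side'):
    hsv=cv2.cvtColor(np.ascontiguousarray(ims[n]),cv2.COLOR_RGB2HSV)
    m=((hsv[:,:,2]<105)&(hsv[:,:,1]<90)).astype(np.uint8)
    cs,_=cv2.findContours(m,cv2.RETR_LIST,cv2.CHAIN_APPROX_NONE)
    for c in cs:
        A=cv2.contourArea(c)
        if 150<A<12000: 
            (x,y),(w,h),an=cv2.minAreaRect(c); print(n,int(x),int(y),int(w),int(h),int(A))
for uv,n in(((219,177),'scene'),((296,212),'side')): print(plane(I[n],uv,.04).round(3))
E
```

```text
scene
[240 227  19   7 112]
side
scene 294 364 42 35 694
scene 336 352 28 17 160
scene 355 304 39 11 232
scene 298 310 70 12 621
scene 167 271 20 25 387
scene 138 255 21 32 547
scene 319 249 16 27 210
scene 242 249 31 30 286
scene 109 239 21 33 547
scene 403 222 17 15 205
scene 139 259 127 59 1087
scene 219 180 21 29 330
scene 283 133 22 12 190
scene 271 140 72 26 421
scene 261 122 11 21 189
scene 414 180 49 128 1701
scene 223 60 36 22 157
scene 84 59 35 36 946
scene 365 42 66 31 1651
scene 373 17 59 12 431
scene 171 18 15 51 519
side 18 361 36 43 700
side 240 332 48 40 1478
side 199 299 31 40 1011
side 221 314 116 73 7164
side 222 318 125 82 8738
side 491 318 130 40 995
side 295 207 51 28 522
side 57 216 34 159 4079
side 378 168 29 12 265
side 345 160 25 10 201
side 345 164 116 29 759
side 213 142 45 11 190
side 479 118 65 6 270
side 391 111 12 31 193
side 482 87 57 6 291
[ 0.478 -0.005  0.04 ]
[0.469 0.007 0.04 ]
```

View pics/wrist0.png

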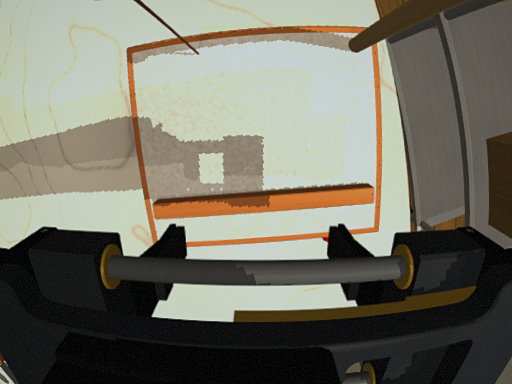

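The wrist view shows only the red-framed drawing board and the fingers at (170,250) and (345,250), with no stock or tray in sight. I'll loosen the red mask.

```bash
sed -i 's/1.5\*f\[:,:,1\]+10)&(f\[:,:,0\]>40)/1.35*f[:,:,1]+6)\&(f[:,:,0]>1.3*f[:,:,2])/' h.py
python3 - <<'E'
from h import *
ims={n:cv2.imread('pics/%s0.png'%n)[:,:,::-1] for n in('scene','side')}
I={n:r.camera_info(n) for n in ims}
print(ims['scene'][200,165],ims['side'][265,280])
B={}
for n in('scene','side'):
    k,l,st,c=cv2.connectedComponentsWithStats(red(ims[n]))
    B[n]=[(np.array([s[0]+s[2]/2,s[1]+s[3]/2]),s) for s in st[1:] if 100<s[4]<2000 and s[1]>100]
    print(n,[list(b[1]) for b in B[n]])
for a in B['scene']:
  for b in B['side']:
    p,e=tri([ray(I['scene'],a[0]),ray(I['side'],b[0])])
    if e<.012 and 0.01<p[2]<.07: print(a[0],b[0],p.round(3),round(e,4))
for n,pts in (('scene',[(109,239),(138,255),(167,271),(139,259),(261,122),(283,133),(272,131)]),('side',[(378,168),(345,160),(316,153),(345,164),(240,332),(199,299),(222,315)])):
    print(n,[list(plane(I[n],p,.015)[:2].round(3)) for p in pts])
E
```

```text
[58 39 31] [73 53 42]
scene [[np.int32(264), np.int32(146), np.int32(11), np.int32(25), np.int32(163)], [np.int32(243), np.int32(176), np.int32(21), np.int32(27), np.int32(373)], [np.int32(157), np.int32(183), np.int32(22), np.int32(15), np.int32(124)], [np.int32(293), np.int32(196), np.int32(13), np.int32(29), np.int32(294)], [np.int32(0), np.int32(207), np.int32(45), np.int32(67), np.int32(1534)], [np.int32(234), np.int32(212), np.int32(29), np.int32(30), np.int32(604)]]
side [[np.int32(278), np.int32(237), np.int32(20), np.int32(14), np.int32(192)]]
scene [[np.float64(0.381), np.float64(-0.296)], [np.float64(0.472), np.float64(-0.291)], [np.float64(0.556), np.float64(-0.287)], [np.float64(0.482), np.float64(-0.298)], [np.float64(0.403), np.float64(0.305)], [np.float64(0.495), np.float64(0.29)], [np.float64(0.46), np.float64(0.281)]]
side [[np.float64(0.392), np.float64(-0.308)], [np.float64(0.481), np.float64(-0.303)], [np.float64(0.564), np.float64(-0.299)], [np.float64(0.473), np.float64(-0.282)], [np.float64(0.414), np.float64(0.295)], [np.float64(0.507), np.float64(0.278)], [np.float64(0.456), np.float64(0.284)]]
```

```bash
sed -i 's/1.35\*f\[:,:,1\]+6)&(f\[:,:,0\]>1.3/1.22*f[:,:,1]+4)\&(f[:,:,0]>1.4/' h.py
python3 - <<'E'
from h import *
ims={n:cv2.imread('pics/%s0.png'%n)[:,:,::-1] for n in('scene','side')}
I={n:r.camera_info(n) for n in ims}
B={}
for n in('scene','side'):
    k,l,st,c=cv2.connectedComponentsWithStats(red(ims[n]))
    B[n]=[(np.array([s[0]+s[2]/2,s[1]+s[3]/2]),s) for s in st[1:] if 100<s[4]<2000 and s[1]>100]
    for b in B[n]: print(n,b[1].tolist())
B['scene'].append((np.array([219,177]),0));B['side'].append((np.array([296,212]),0))
for a in B['scene']:
  for b in B['side']:
    p,e=tri([ray(I['scene'],a[0]),ray(I['side'],b[0])])
    if e<.012 and 0.01<p[2]<.07: print(a[0],b[0],p.round(3),round(e,4))
E
```

```text
scene [226, 133, 17, 28, 358]
scene [264, 145, 12, 29, 284]
scene [243, 176, 21, 31, 538]
scene [157, 182, 23, 32, 565]
scene [291, 195, 15, 31, 383]
scene [0, 207, 47, 67, 1667]
scene [234, 212, 30, 43, 1037]
side [240, 143, 28, 72, 1425]
side [197, 168, 16, 31, 401]
side [332, 173, 24, 28, 515]
side [222, 220, 19, 30, 429]
side [271, 237, 30, 46, 940]
[234.5 147. ] [286. 260.] [0.424 0.134 0.029] 0.0009
[270.  159.5] [231.5 235. ] [0.545 0.135 0.034] 0.0017
[253.5 191.5] [254. 179.] [ 0.596 -0.023  0.063] 0.0035
[168.5 198. ] [344. 187.] [ 0.421 -0.136  0.04 ] 0.0009
[298.5 210.5] [205.  183.5] [0.708 0.01  0.031] 0.0004
[219 177] [296 212] [0.473 0.    0.034] 0.0005
```

```bash
cat >> h.py <<'E'
def head(s=None):
    s=s or r.read_state(); x=R.from_quat(s['eef_rot']).apply([1,0,0]); return np.degrees(np.arctan2(x[1],x[0]))%360
def go(x,y,z,th=None,s=None):
    s=s or r.read_state(); p=np.array(s['ee_pos']); d=R.from_quat(s['eef_rot']).inv().apply(np.array([x,y,z])-p)*100
    h=head(s); print('at',p.round(4),'head %.1f'%h,'-> shift cm',d.round(2),'turn deg',None if th is None else round(-((th-h+180)%360-180),1),'n>=%.1f'%(np.linalg.norm(d)/4.17))
E
python3 - <<'E'
from h import *
I={n:r.camera_info(n) for n in('scene','side','wrist')}
for a,b in (((253.5,191.5),(252,197)),((249,233.5),(255,161))): print(tri([ray(I['scene'],a),ray(I['side'],b)]))
s=r.read_state(); q=R.from_quat(s['eef_rot']).inv()
for v in (60,120,193,220): print(v,(q.apply(plane(I['wrist'],(256,v),.04,True)-s['ee_pos'])).round(3))
go(.47,-.10,.24,180)
E
```

```text
(array([0.58099756, 0.00307088, 0.03447467]), np.float64(0.0004531111257972485))
(array([ 0.65560787, -0.12477304,  0.04389166]), np.float64(0.0013005176009412713))
60 [0.134 0.001 0.182]
120 [0.064 0.001 0.182]
193 [-0.024  0.001  0.182]
220 [-0.059  0.001  0.182]
at [0.1417 0.6084 0.2219] head 166.9 -> shift cm [-48.04 -61.55  -1.74] turn deg -13.1 n>=18.7
```

```bash
python3 -c "
from h import *
go(.62,0,.30,180)"
```

```text
at [0.1417 0.6084 0.2219] head 166.9 -> shift cm [-60.38 -48.41  -7.75] turn deg -13.1 n>=18.7
```

Call:
arm_command(moves=[-3,-2.4,-0.4,0,-3,-2.4,-0.4,0,-3,-2.4,-0.4,0,-3,-2.4,-0.4,0,-3,-2.4,-0.4,0,-3,-2.4,-0.4,0,-3,-2.4,-0.4,0,-3,-2.4,-0.4,0,-3,-2.4,-0.4,0,-3,-2.4,-0.4,0,-3,-2.4,-0.4,0,-3,-2.4,-0.4,0])

```text
time: 1.15
ee_pos: [0.4278, 0.2448, 0.2708]
eef_rot: [0.114, 0.993, 0.0, -0.0]
ft_force: [0.3, 0.5, -0.2]
width: 0.087
grip_force: 0.0
```

Call:
arm_command(moves=[-3,-2.4,-0.4,0,-3,-2.4,-0.4,0,-3,-2.4,-0.4,0,-3,-2.4,-0.4,0,-3,-2.4,-0.4,0,-3,-2.4,-0.4,0,-3,-2.4,-0.4,0,-3,-2.4,-0.4,0,0,0,0,-6.5,0,0,0,-6.5,0,0,0,0])

```text
time: 2.07
ee_pos: [0.6174, 0.0044, 0.3019]
eef_rot: [-0.001, 1.0, -0.0, -0.0]
ft_force: [0.4, 0.9, -1.0]
width: 0.0871
grip_force: 0.0
```

```bash
python3 - <<'E'
from h import *
im,i=snap('wrist','w1')
import json; json.dump({k:np.array(v).tolist() for k,v in i.items()},open('w1.json','w'))
go(.46,-.06,.26,180)
E
```

```text
at [0.6172 0.0051 0.3021] head 179.8 -> shift cm [15.69 -6.57  4.22] turn deg -0.2 n>=4.2
```

View pics/w1.png

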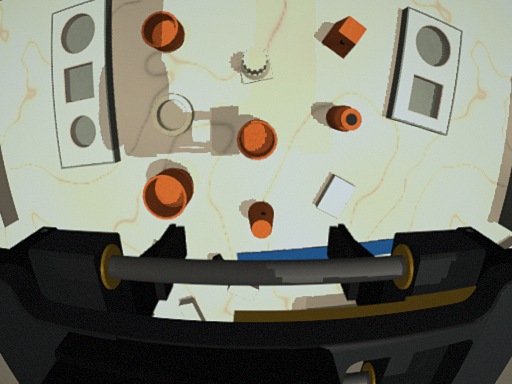

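The wrist view shows everything. The long tray is at left, with wells at (78,33), (79,82) and (83,131). The short tray is at right, with wells at (432,46) and (425,97). The small beakers are at (162,31) and (257,139), the flask at (345,118) and the pyramid at (343,37), turned about 40°. The column is at (255,68), with its plinth turned about 10°. I'll take a second view on the way to the first beaker.

Call:
arm_command(moves=[3.5,-1.6,0,0,3.5,-1.6,0,0,3.5,-1.6,0,0,3.5,-1.6,0,0,0,0,0,0])

```text
time: 2.53
ee_pos: [0.4722, -0.0621, 0.3032]
eef_rot: [0.005, 1.0, 0.001, 0.0]
ft_force: [0.4, -1.0, 1.1]
width: 0.087
grip_force: 0.0
```

```bash
python3 - <<'E'
from h import *
im,i=snap('wrist','w2')
import json; json.dump({k:np.array(v).tolist() for k,v in i.items()},open('w2.json','w'))
print(r.read_state()['ee_pos'])
E
```

```text
[ 0.47478858 -0.05995317  0.30337761]
```

View pics/w2.png

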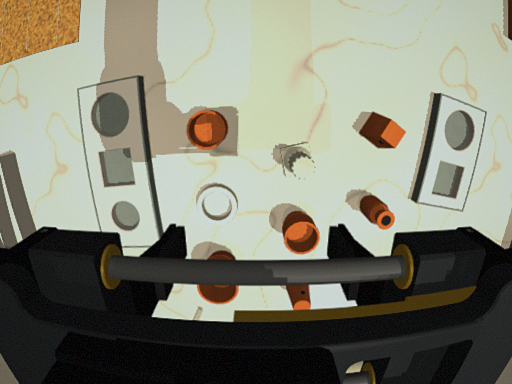

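```bash
cat >> h.py <<'E'
import json
def load(n):
    return cv2.imread('pics/%s.png'%n)[:,:,::-1].copy(),{k:np.array(v) for k,v in json.load(open(n+'.json')).items()}
def blob(m,uv):
    k,l,st,c=cv2.connectedComponentsWithStats(m.astype(np.uint8)); b=l[int(uv[1]),int(uv[0])]
    if b==0:
        d=np.argwhere(l>0); j=d[np.argmin(((d-np.array(uv)[::-1])**2).sum(1))]; b=l[j[0],j[1]]
    return l==b
def cont(m):
    return max(cv2.findContours(m.astype(np.uint8),cv2.RETR_EXTERNAL,cv2.CHAIN_APPROX_NONE)[0],key=cv2.contourArea)[:,0,:]
def circ(P):
    a=np.c_[2*P,np.ones(len(P))]; s=np.linalg.lstsq(a,(P**2).sum(1),rcond=None)[0]; return s[:2],np.sqrt(s[2]+s[:2]@s[:2])
def well(im,i,uv,z=.022,w=26):
    u,v=map(int,uv); y0,x0=max(v-w,0),max(u-w,0); g=cv2.cvtColor(im,cv2.COLOR_RGB2GRAY)[y0:v+w,x0:u+w]
    _,m=cv2.threshold(g,0,255,cv2.THRESH_BINARY_INV+cv2.THRESH_OTSU); c=cont(blob(m>0,(u-x0,v-y0)))+[x0,y0]
    P=np.array([plane(i,p,z,True)[:2] for p in c]); (cx,cy),(a,b),an=cv2.minAreaRect((P*1000).astype(np.float32))
    return np.array([cx,cy])/1000,(a,b,an),c.mean(0)
def rim(im,i,uv,z):
    c=cont(blob(red(im),uv)); P=np.array([plane(i,p,z,True)[:2] for p in c]); o=np.array(i['origin'][:2])
    for _ in range(4):
        ctr=P.mean(0) if _==0 else cc
        d=(ctr-o)/np.linalg.norm(ctr-o); cc,rr=circ(P[((P-ctr)@d)>-.002])
    return cc,rr
E
python3 - <<'E'
from h import *
A=load('w1');B=load('w2')
for n,a,b in (('L1',(78,33),(110,115)),('L2',(79,82),(116,166)),('L3',(83,131),(125,215)),('S1',(432,46),(459,130)),('S2',(425,97),(447,179))):
    p=well(*A,a);q=well(*B,b); t=tri([ray(A[1],p[2],True),ray(B[1],q[2],True)])
    print(n,p[0].round(4),np.round(p[1],1),q[0].round(4),np.round(q[1],1),'tri',t[0].round(4),t[1].round(4))
for n,a,b in (('b1',(162,31),(207,129)),('b2',(257,139),(300,235))):
    p=rim(*A,a,.066);q=rim(*B,b,.066); print(n,p[0].round(4),p[1].round(4),q[0].round(4),q[1].round(4))
E
```

```text
L1 [ 0.3907 -0.2954] [71.  70.   3.6] [ 0.3901 -0.2958] [70.  71.8 85.9] tri [ 0.3907 -0.2952  0.021 ] 0.0
L2 [ 0.4783 -0.2908] [61.1 60.7  3.3] [ 0.4725 -0.2839] [80.6 78.1 86.3] tri [ 4.735e-01 -2.985e-01 -1.000e-04] 0.0049
L3 [ 0.5626 -0.2865] [53.8 53.2 46.3] [ 0.5624 -0.2863] [53.  51.  42.3] tri [ 0.5622 -0.2857  0.0219] 0.0
S1 [0.4135 0.2983] [71.8 70.6 75.5] [0.4135 0.2982] [71.  71.4 29.2] tri [0.4138 0.298  0.0206] 0.0
S2 [0.5043 0.2828] [61.3 61.  80.3] [0.5043 0.2827] [60.9 60.7 80.2] tri [0.5042 0.2817 0.0209] 0.0001
b1 [ 0.4218 -0.1291] 0.0264 [ 0.4219 -0.1286] 0.027
b2 [0.582  0.0053] 0.0265 [0.5823 0.0053] 0.0264
```

Both views agree to within 1 mm on wells and beakers, apart from a bad L2 contour in the second view. The triangulated foam height is 21 to 22 mm.

```bash
python3 -c "
from h import *
go(.4219,-.1288,.11,180)"
```

```text
at [ 0.4748 -0.06    0.3034] head 179.5 -> shift cm [ 5.27 -6.99 19.31] turn deg -0.5 n>=5.1
```

Call:
arm_command(moves=[0.9,-1.2,3.2,0,0.9,-1.2,3.2,0,0.9,-1.2,3.2,0,0.9,-1.2,3.2,0,0.9,-1.2,3.2,0,0.8,-1.0,3.2,-0.5,0,0,0,0,0,0,0,0])

```text
time: 3.25
ee_pos: [0.4236, -0.128, 0.1101]
eef_rot: [-0.002, 1.0, -0.0, -0.001]
ft_force: [0.9, 0.1, 0.3]
width: 0.0872
grip_force: 0.0
```

```bash
python3 -c "
from h import *
go(.4219,-.1288,.026,180)"
```

```text
at [ 0.4236 -0.128   0.1101] head 180.2 -> shift cm [ 0.15 -0.07  8.41] turn deg 0.2 n>=2.0
```

Call:
arm_command(moves=[0.15,-0.1,2.5,0,0,0,2.5,0,0,0,2.2,0,0,0,1.2,0,0,0,0,0])

```text
time: 3.67
ee_pos: [0.4235, -0.1282, 0.0262]
eef_rot: [-0.004, 1.0, -0.0, -0.001]
ft_force: [-0.6, 0.6, -0.4]
width: 0.0869
grip_force: 0.0
```

Call:
arm_command(moves=[0,0,0,0,0,0,0,0,0,0,0,0,0,0,0,0,0,0,0,0,0,0,0,0], fingers=40, squeeze=15)

```text
time: 4.17
ee_pos: [0.4229, -0.1295, 0.027]
eef_rot: [-0.003, 1.0, 0.0, 0.0]
ft_force: [-0.6, -0.6, -0.6]
width: 0.0551
grip_force: 13.4
```

Call:
arm_command(moves=[0,0,-1,0,0,0,-2,0,0,0,-2.5,0,0.4,-2,-1.5,0,0.6,-3,0,0,0.6,-3,0,0,0.6,-3,0,0,0.6,-3,0,0,0.4,-2.4,0,0,0,0,0,0,0,0,0,0])

```text
time: 5.08
ee_pos: [0.3908, -0.295, 0.097]
eef_rot: [-0.002, 1.0, -0.0, -0.0]
ft_force: [-0.1, 0.3, -1.8]
width: 0.0548
grip_force: 15.0
```

```bash
python3 -c "
from h import *
go(.3904,-.2956,.032,180);print(r.read_state()['width'],r.read_state()['ft_force'])"
```

```text
at [ 0.3908 -0.295   0.097 ] head 180.2 -> shift cm [ 0.04 -0.06  6.5 ] turn deg 0.2 n>=1.6
0.054809869557768946 [-0.08511796  0.30385113 -1.78580956]
```

Call:
arm_command(moves=[0,0,2,0,0,0,2,0,0,0,1.2,0,0,0,0.6,0,0,0,0.3,0,0,0,0.2,0,0,0,0.1,0,0,0,0,0])

```text
time: 5.75
ee_pos: [0.392, -0.2938, 0.033]
eef_rot: [-0.003, 1.0, -0.0, 0.0]
ft_force: [-0.0, -0.4, -0.2]
width: 0.055
grip_force: 15.0
```

Call:
arm_command(moves=[0,0,0.1,0,0,0,0.1,0,0,0,0,0])

```text
time: 6.0
ee_pos: [0.392, -0.2939, 0.0309]
eef_rot: [-0.003, 1.0, -0.0, 0.0]
ft_force: [-0.2, -0.2, 3.4]
width: 0.0548
grip_force: 15.0
```

Touch-down is confirmed at 3.4 N. Next I release, lift, and work out the flask and pyramid positions.

Call:
arm_command(moves=[0,0,0,0,0,0,0,0,0,0,0,0,0,0,-1,0,0,0,-3,0,0,0,-4,0,0,0,-4,0], fingers=85)

```text
time: 6.58
ee_pos: [0.3904, -0.2939, 0.152]
eef_rot: [-0.003, 1.0, -0.0, -0.001]
ft_force: [1.5, 0.4, -0.2]
width: 0.0738
grip_force: 0.0
```

```bash
python3 - <<'E'
from h import *
A=load('w1');B=load('w2')
for n,a,b in (('w1',(345,118),(343,37)),('w2',(378,211),(383,130))):
    im,i=load(n); g=im.astype(int).sum(2)
    m=blob(red(im),a); c=cont(m); h=np.zeros(m.shape,np.uint8); cv2.fillPoly(h,[c],1); h&=(g<120)
    # flask mouth = dark spot; lip circle via rim fit
    k,l,st,ce=cv2.connectedComponentsWithStats(h.astype(np.uint8)); print(n,'dark',[(st[j].tolist(),ce[j].round(1)) for j in range(1,k) if st[j][4]>15])
    m=blob(red(im),b); v=g[m]; t,_=cv2.threshold((v/3).astype(np.uint8),0,255,cv2.THRESH_OTSU)
    top=cont(blob(m&(g/3>t),b)); P=np.array([plane(i,p,.07,True)[:2] for p in top]); print('pyr top',t,cv2.minAreaRect((P*1000).astype(np.float32)),'px',top.mean(0))
    cv2.imwrite('pics/%sc.png'%n,cv2.resize(np.hstack([im[max(a[1]-35,0):a[1]+35,a[0]-40:a[0]+40],im[max(b[1]-35,0):max(b[1]-35,0)+70,b[0]-40:b[0]+40]])[:,:,::-1],None,fx=5,fy=5))
go(.545,.135,.20,180)
E
```

```text
w1 dark [([327, 107, 13, 23, 105], array([331.2, 118.1]))]
pyr top 73.0 ((424.2507019042969, 134.45297241210938), (31.075824737548828, 30.681358337402344), 55.878665924072266) px [352.15384615  29.67692308]
w2 dark [([360, 196, 21, 24, 115], array([365.9, 204.8])), ([375, 210, 9, 10, 25], array([377.8, 214. ])), ([382, 216, 8, 9, 54], array([385.7, 220.2]))]
pyr top 81.0 ((424.7655029296875, 135.06243896484375), (29.941219329833984, 29.977333068847656), 56.14112091064453) px [392.96666667 133.46666667]
at [ 0.3904 -0.2939  0.152 ] head 180.3 -> shift cm [-15.69  42.8   -4.84] turn deg 0.3 n>=11.0
```

View pics/w1c.png

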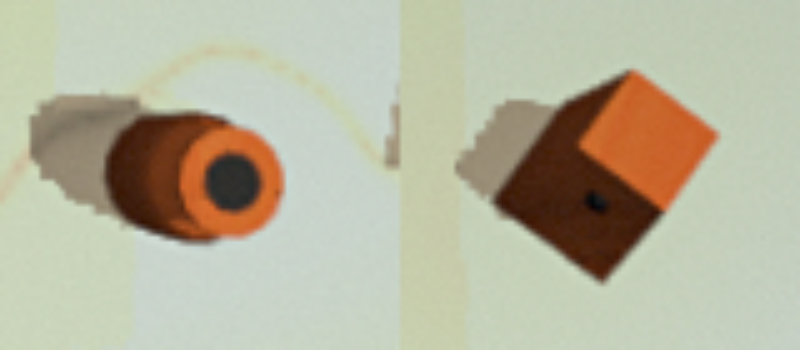

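The crop shows the flask mouth at w1 pixel (351.6,119.4) and the pyramid's bright top face, with edges at 56° and -34°. Now I fly to the flask.

```bash
python3 - <<'E'
from h import *
A=load('w1')[1];B=load('w2')[1]
p=tri([ray(A,(351.6,119.4),True),ray(B,(385.7,220.2),True)]); print(p, plane(A,(351.6,119.4),.084,True),plane(B,(385.7,220.2),.084,True))
go(*p[0][:2],.15,180)
E
```

```text
(array([0.55075798, 0.12951838, 0.08422977]), np.float64(0.0002617474409882662)) [0.55066238 0.12984683 0.084     ] [0.55092438 0.12936712 0.084     ]
at [ 0.3904 -0.2939  0.152 ] head 180.3 -> shift cm [-16.27  42.25   0.16] turn deg 0.3 n>=10.9
```

Call:
arm_command(moves=[-1.4,3.5,0,0,-1.4,3.5,0,0,-1.4,3.5,0,0,-1.4,3.5,0,0,-1.4,3.5,0,0,-1.4,3.5,0,0,-1.4,3.5,0,0,-1.3,3.5,0,0,-1.3,3.5,0,0,-1.3,3.5,0,0,-1.3,3.6,0,0,-1.3,3.6,0,0])

```text
time: 7.58
ee_pos: [0.5521, 0.131, 0.1514]
eef_rot: [-0.003, 1.0, -0.0, 0.0]
ft_force: [0.7, -0.7, 0.1]
width: 0.0734
grip_force: 0.0
```

Call:
arm_command(moves=[0,0,1.5,0,0,0,0,0,0,0,0,0])

```text
time: 7.83
ee_pos: [0.5513, 0.1287, 0.1356]
eef_rot: [-0.003, 1.0, -0.001, -0.001]
ft_force: [-0.6, 0.4, 0.1]
width: 0.074
grip_force: 0.0
```

```bash
python3 -c "
from h import *
go(.5508,.1296,.022,180)"
```

```text
at [0.5513 0.1287 0.1356] head 180.4 -> shift cm [ 0.04  0.11 11.36] turn deg 0.4 n>=2.7
```

Call:
arm_command(moves=[0,0.1,3,0,0,0,3,0,0,0,2.6,0,0,0,1.6,0,0,0,1,0,0,0,0,0])

```text
time: 8.33
ee_pos: [0.551, 0.129, 0.0227]
eef_rot: [-0.003, 1.0, -0.001, -0.001]
ft_force: [-0.6, 0.6, -1.1]
width: 0.0741
grip_force: 0.0
```

Call:
arm_command(moves=[0,0,0,0,0,0,0,0,0,0,0,0,0,0,0,0,0,0,0,0,0,0,0,0,0,0,0,0], fingers=25, squeeze=18)

```text
time: 8.92
ee_pos: [0.5519, 0.1303, 0.0238]
eef_rot: [-0.003, 1.0, 0.0, 0.0]
ft_force: [-0.2, -0.7, 3.0]
width: 0.0377
grip_force: 18.0
```

Call:
arm_command(moves=[0,0,-1,0,0,0,-2,0,0,0,-3,0,0,0,-3,0,0,0,-2.5,0,0,-3,0,0,0,-3.5,0,0,0,-3.6,0,0,0,-3.6,0,0,0,-3.6,0,0,0,-3.6,0,0,0,-3.6,0,0])

```text
time: 9.92
ee_pos: [0.553, -0.1162, 0.1393]
eef_rot: [-0.003, 1.0, 0.0, 0.0]
ft_force: [0.8, -1.0, -2.2]
width: 0.0373
grip_force: 18.0
```

Call:
arm_command(moves=[-0.3,-3.6,0,0,-0.3,-3.6,0,0,-0.3,-3.6,0,0,-0.2,-3.6,0,0,0,-2.3,0,0,0,0,0,0,0,0,0,0])

```text
time: 10.5
ee_pos: [0.5647, -0.2832, 0.1388]
eef_rot: [-0.002, 1.0, -0.0, -0.0]
ft_force: [0.1, 0.4, -0.6]
width: 0.0374
grip_force: 18.0
```

```bash
python3 -c "
from h import *
go(.5625,-.2864,.028,180);print(r.read_state()['width'],r.read_state()['ft_force'])"
```

```text
at [ 0.5647 -0.2832  0.1388] head 180.2 -> shift cm [ 0.22 -0.31 11.08] turn deg 0.2 n>=2.7
0.037447076598135724 [ 0.06715405  0.43873016 -0.60843564]
```

Call:
arm_command(moves=[0.2,-0.3,2.5,0,0,0,3,0,0,0,2.5,0,0,0,1.5,0,0,0,0.6,0,0,0,0.3,0,0,0,0.2,0,0,0,0.2,0,0,0,0,0])

```text
time: 11.25
ee_pos: [0.5641, -0.2845, 0.0313]
eef_rot: [-0.004, 1.0, -0.0, 0.001]
ft_force: [-0.1, 0.2, -1.0]
width: 0.037
grip_force: 18.0
```

Call:
arm_command(moves=[0.1,-0.1,0.1,0,0,0,0.1,0,0,0,0.1,0,0,0,0,0])

```text
time: 11.58
ee_pos: [0.5628, -0.2858, 0.0279]
eef_rot: [-0.003, 1.0, -0.0, 0.0]
ft_force: [-0.3, -0.4, 1.2]
width: 0.0378
grip_force: 18.0
```

Call:
arm_command(moves=[0,0,0,0,0,0,0,0,0,0,0,0,0,0,-1,0,0,0,-3,0,0,0,-4,0,0,0,-4,0], fingers=65)

```text
time: 12.17
ee_pos: [0.5618, -0.2854, 0.149]
eef_rot: [-0.003, 1.0, 0.0, -0.001]
ft_force: [1.5, -0.2, 0.6]
width: 0.0562
grip_force: 0.0
```

Call:
arm_command(moves=[1.2,3.7,0,0,1.2,3.7,0,0,1.2,3.7,0,0,1.2,3.7,0,0,1.2,3.7,0,0,1.2,3.7,0,0,1.3,3.7,0,0,1.3,3.7,0,0,1.3,3.7,0,0,1.3,3.7,0,0,1.3,3.7,0,0,0,1.2,0,0])

```text
time: 13.17
ee_pos: [0.4204, 0.1375, 0.1483]
eef_rot: [-0.006, 1.0, 0.001, 0.0]
ft_force: [0.4, -0.3, -0.0]
width: 0.0567
grip_force: 0.0
```

Call:
arm_command(moves=[0,0,0,7,0,0,0,7,0,0,0,7,0,0,0,7,0,0,0,6.2,0,0,0,0], fingers=75)

```text
time: 13.67
ee_pos: [0.4231, 0.1321, 0.1481]
eef_rot: [0.294, 0.956, 0.0, 0.0]
ft_force: [-0.3, -0.1, 0.6]
width: 0.065
grip_force: 0.0
```

```bash
python3 -c "
from h import *
im,i=snap('wrist','w3')
json.dump({k:np.array(v).tolist() for k,v in i.items()},open('w3.json','w'))
go(.4245,.1347,.026,146)
i=load('w3')[1]
print(proj(i,(.5625,-.2864,.084),True),proj(i,(.4245,.1347,.07),True),proj(i,(.473,0,.07),True))"
```

```text
at [0.423  0.1322 0.148 ] head 146.3 -> shift cm [ 0.02  0.28 12.2 ] turn deg 0.3 n>=2.9
(np.float64(89.45086440660234), np.float64(408.5683543156558)) (np.float64(258.23070724884695), np.float64(200.54788348926334)) (np.float64(176.553397810035), np.float64(306.7572788290352))
```

View pics/w3.png

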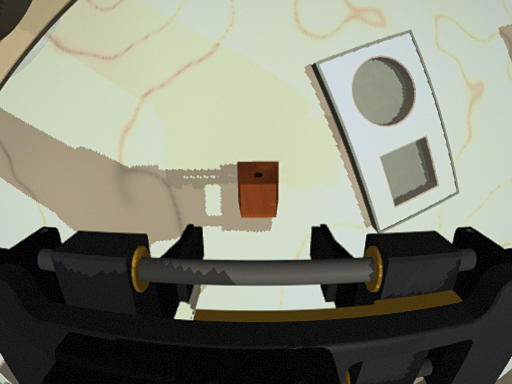

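The pyramid is at (258,200), square to the fingers and where predicted.

Call:
arm_command(moves=[0,0.2,3,0,0,0,3,0,0,0,3,0,0,0,2,0,0,0,1.2,0,0,0,0,0])

```text
time: 14.22
ee_pos: [0.4224, 0.1332, 0.0235]
eef_rot: [0.289, 0.957, -0.002, -0.001]
ft_force: [-0.5, -0.4, 0.1]
width: 0.0651
grip_force: 0.0
```

Call:
arm_command(moves=[0,0,0,0,0,0,0,0,0,0,0,0,0,0,0,0,0,0,0,0,0,0,0,0], fingers=20, squeeze=28)

```text
time: 14.72
ee_pos: [0.4241, 0.1343, 0.0262]
eef_rot: [0.291, 0.957, 0.0, 0.0]
ft_force: [-1.6, -1.3, 6.2]
width: 0.0378
grip_force: 28.2
```

Call:
arm_command(moves=[0,0,-0.5,0,0,0,-1.5,0,0,0,-2.5,0,0,0,-2.5,-6.2,0,0,-2.5,-6.2,0,0,-1.5,-6.2,0,0,0,-6.2,0,0,0,-6.2,0,0,0,-6.2,0,0,0,0,0,0,0,0])

```text
time: 15.63
ee_pos: [0.4236, 0.1341, 0.1356]
eef_rot: [-0.028, 1.0, 0.0, -0.0]
ft_force: [-0.2, 0.3, -2.1]
width: 0.0382
grip_force: 27.8
```

```bash
python3 -c "
from h import *
go(.4783,-.2908,.137,183);s=r.read_state();print(s['width'],s['ft_force'],s['grip_force'])"
```

```text
at [0.4236 0.1341 0.1356] head 183.2 -> shift cm [ -3.09 -42.73  -0.14] turn deg 0.2 n>=10.3
0.03821981076092242 [-0.186484    0.27071521 -2.08601914] 27.761476496234536
```

Call:
arm_command(moves=[-0.2,-2.7,0,0,-0.3,-3.7,0,0,-0.3,-3.7,0,0,-0.3,-3.7,0,0,-0.3,-3.7,0,0,-0.3,-3.7,0,0,-0.3,-3.7,0,0,-0.3,-3.7,0,0,-0.3,-3.7,0,0,-0.3,-3.7,0,0,-0.2,-3.7,0,0,0,-2.7,0,0])

```text
time: 16.63
ee_pos: [0.4797, -0.2903, 0.1355]
eef_rot: [-0.027, 1.0, -0.001, -0.0]
ft_force: [0.6, -0.5, -1.1]
width: 0.0376
grip_force: 27.8
```

Call:
arm_command(moves=[0,0,0,0,0,0,0,0])

```text
time: 16.8
ee_pos: [0.479, -0.289, 0.1352]
eef_rot: [-0.026, 1.0, -0.0, -0.001]
ft_force: [0.5, 0.9, -2.8]
width: 0.0376
grip_force: 27.8
```

```bash
python3 -c "
from h import *
go(.4783,-.2908,.030,183);im,i=snap('wrist','w4')
json.dump({k:np.array(v).tolist() for k,v in i.items()},open('w4.json','w'))"
```

```text
at [ 0.479  -0.289   0.1352] head 183.0 -> shift cm [ 0.07 -0.17 10.52] turn deg 0.0 n>=2.5
```

View pics/w4.png

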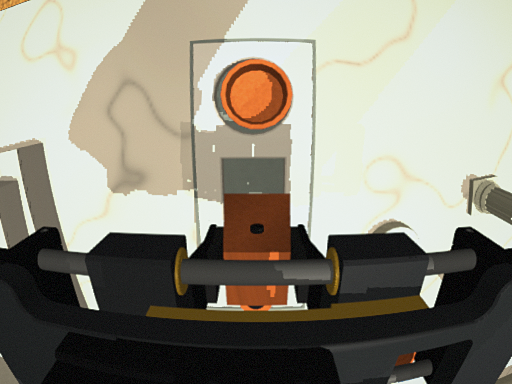

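The beaker stands upright in its well at (254,95). The held pyramid lines up squarely with the square well, whose visible part is at (253,175).

Call:
arm_command(moves=[0,-0.2,2.5,0,0,0,3,0,0,0,2.5,0,0,0,1.2,0,0,0,0.5,0,0,0,0.3,0,0,0,0.2,0,0,0,0.1,0,0,0,0,0])

```text
time: 17.6
ee_pos: [0.4806, -0.2894, 0.0334]
eef_rot: [-0.03, 1.0, -0.0, 0.001]
ft_force: [-0.1, 0.1, -1.6]
width: 0.0377
grip_force: 27.8
```

Call:
arm_command(moves=[0.1,-0.1,0.1,0,0,0,0.1,0,0,0,0.1,0,0,0,0,0])

```text
time: 17.93
ee_pos: [0.4792, -0.2905, 0.0302]
eef_rot: [-0.029, 1.0, 0.0, 0.0]
ft_force: [-1.9, 1.4, 5.8]
width: 0.0376
grip_force: 28.2
```

Call:
arm_command(moves=[0,0,0,0,0,0,0,0,0,0,0,0,0,0,-1,0,0,0,-3,0,0,0,-4,0,0,0,-4,0], fingers=65)

```text
time: 18.52
ee_pos: [0.4781, -0.2903, 0.1511]
eef_rot: [-0.029, 1.0, 0.0, -0.001]
ft_force: [1.2, 0.3, -0.2]
width: 0.0565
grip_force: 0.0
```

```bash
python3 -c "
from h import *
go(.5822,.0053,.15,183)"
```

```text
at [ 0.4781 -0.2903  0.1511] head 183.3 -> shift cm [-12.12  28.9    0.09] turn deg 0.3 n>=7.5
```

Call:
arm_command(moves=[-1.4,3.4,0,0,-1.5,3.6,0,0,-1.5,3.6,0,0,-1.5,3.6,0,0,-1.5,3.6,0,0,-1.5,3.6,0,0,-1.6,3.6,0,0,-1.6,3.9,0,0,0,0,0,0,0,0,0,0], fingers=95)

```text
time: 19.35
ee_pos: [0.583, 0.0078, 0.1498]
eef_rot: [-0.032, 0.999, 0.0, 0.0]
ft_force: [0.0, -1.1, 0.6]
width: 0.0826
grip_force: 0.0
```

```bash
python3 -c "
from h import *
go(.5822,.0053,.0265,183)"
```

```text
at [0.583  0.0078 0.1498] head 183.7 -> shift cm [ 0.1  -0.25 12.33] turn deg 0.7 n>=3.0
```

Call:
arm_command(moves=[0.1,-0.2,3,0,0,0,3,0,0,0,3,0,0,0,2,0,0,0,1.3,0,0,0,0,0])

```text
time: 19.85
ee_pos: [0.58, 0.0015, 0.0246]
eef_rot: [-0.029, 1.0, -0.001, -0.002]
ft_force: [0.1, -0.4, 0.1]
width: 0.0826
grip_force: 0.0
```

Call:
arm_command(moves=[0,0,0,0,0,0,0,0,0,0,0,0,0,0,0,0,0,0,0,0,0,0,0,0], fingers=40, squeeze=15)

```text
time: 20.35
ee_pos: [0.5822, 0.0031, 0.0273]
eef_rot: [-0.03, 1.0, 0.0, 0.001]
ft_force: [0.1, 1.7, 4.3]
width: 0.0551
grip_force: 15.0
```

Call:
arm_command(moves=[0,0,-1,0,0,0,-2,0,0,0,-3,0,0,0,-2.5,0,1,2,0,0,1.6,3.2,0,0,1.6,3.2,0,0,1.6,3.2,0,0,1.6,3.2,0,0,1.6,3.2,0,0,1.6,3.2,0,0,1.6,3.2,0,0])

```text
time: 21.35
ee_pos: [0.4444, 0.2403, 0.1123]
eef_rot: [-0.029, 1.0, 0.0, 0.0]
ft_force: [0.7, 0.2, -0.8]
width: 0.0549
grip_force: 15.0
```

Call:
arm_command(moves=[1.5,3,0,0,1.2,2.7,0,0,0,0,0,0,0,0,0,0])

```text
time: 21.68
ee_pos: [0.4142, 0.2958, 0.112]
eef_rot: [-0.031, 1.0, 0.0, 0.0]
ft_force: [0.3, -1.4, -1.6]
width: 0.0548
grip_force: 15.0
```

```bash
python3 -c "
from h import *
go(.4135,.2983,.031,183)"
```

```text
at [0.4142 0.2958 0.112 ] head 183.6 -> shift cm [0.06 0.25 8.1 ] turn deg 0.6 n>=1.9
```

Call:
arm_command(moves=[0,0.2,2.5,0,0,0,2.5,0,0,0,1.5,0,0,0,0.7,0,0,0,0.3,0,0,0,0.2,0,0,0,0.2,0,0,0,0,0])

```text
time: 22.35
ee_pos: [0.4156, 0.2966, 0.0332]
eef_rot: [-0.029, 1.0, 0.0, 0.0]
ft_force: [-1.4, 0.4, -1.6]
width: 0.055
grip_force: 15.0
```

Call:
arm_command(moves=[0,0,0.1,0,0,0,0.1,0,0,0,0.05,0,0,0,0,0])

```text
time: 22.68
ee_pos: [0.4155, 0.297, 0.0311]
eef_rot: [-0.03, 1.0, 0.001, 0.0]
ft_force: [-1.2, -0.9, 8.4]
width: 0.0546
grip_force: 14.9
```

Call:
arm_command(moves=[0,0,0,0,0,0,0,0,0,0,0,0,0,0,-1,0,0,0,-3,0,0,0,-4,0,0,0,-4,0], fingers=85)

```text
time: 23.27
ee_pos: [0.4146, 0.2957, 0.1517]
eef_rot: [-0.029, 1.0, -0.001, -0.0]
ft_force: [0.1, 1.0, -0.4]
width: 0.0734
grip_force: 0.0
```

```bash
python3 -c "
from h import *
go(.473,0,.16,183)"
```

```text
at [0.4146 0.2957 0.1517] head 183.4 -> shift cm [ -4.1  -29.86  -0.79] turn deg 0.4 n>=7.2
```

Call:
arm_command(moves=[-0.5,-3.7,-0.1,0,-0.5,-3.7,-0.1,0,-0.5,-3.7,-0.1,0,-0.5,-3.7,-0.1,0,-0.5,-3.7,-0.1,0,-0.5,-3.7,-0.1,0,-0.5,-3.7,-0.1,0,-0.5,-3.7,-0.1,0,0,0,0,0,0,0,0,0])

```text
time: 24.1
ee_pos: [0.4727, 0.0012, 0.1588]
eef_rot: [-0.027, 1.0, 0.0, 0.0]
ft_force: [-0.1, 1.0, 0.6]
width: 0.0737
grip_force: 0.0
```

```bash
python3 -c "
from h import *
im,i=snap('wrist','w5')
json.dump({k:np.array(v).tolist() for k,v in i.items()},open('w5.json','w'))
print(r.read_state()['ee_pos'],head())
u,v=map(int,proj(i,(.473,0,.05),True)); print(u,v)
x0,y0=u-50,v-55
a=im[y0:y0+100,x0:x0+100]
im1,i1=load('w1'); b=im1[20:120,205:305]
cv2.imwrite('pics/w5c.png',cv2.resize(np.hstack([a,b])[:,:,::-1],None,fx=4,fy=4,interpolation=2)); print(x0,y0)"
```

```text
[0.47248584 0.00295733 0.15852282] 183.28892188922396
254 190
204 135
```

View pics/w5c.png

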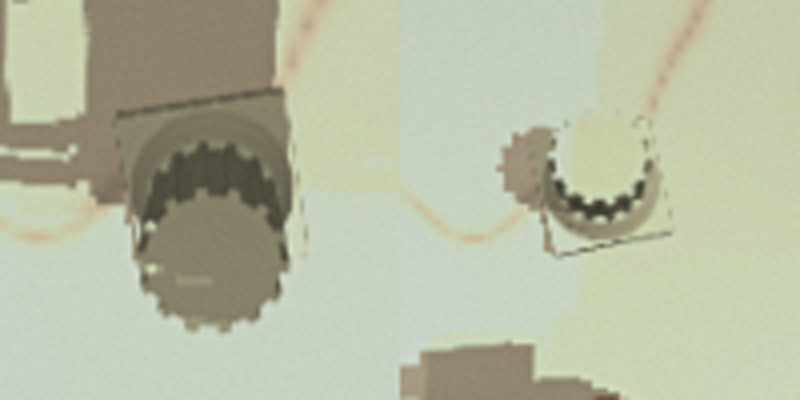

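The left crop shows the column's top disc at w5 pixel (257,200). The plinth's near edge runs from (233.5,163.8) to (274.8,157.5). In the older w1 view the top is at (255,59.5) and the far plinth edge runs from (244.3,84.3) to (273,78).

```bash
python3 - <<'E'
from h import *
A=load('w1')[1];C=load('w5')[1]
print(tri([ray(A,(255,59.5),True),ray(C,(257,200),True)]),plane(C,(257,200),.076,True),plane(A,(255,59.5),.076,True))
for i,a,b in((C,(233.5,163.8),(274.8,157.5)),(A,(244.3,84.3),(273,78))):
    p,q=plane(i,a,.009,True),plane(i,b,.009,True); d=q-p; print(p.round(4),q.round(4),np.linalg.norm(d),np.degrees(np.arctan2(d[1],d[0])),'mid',((p+q)/2).round(4))
E
```

```text
(array([0.4750606 , 0.0028716 , 0.07316453]), np.float64(0.0002106004642267171)) [0.4741773  0.00260643 0.076     ] [0.47553155 0.0030976  0.076     ]
[ 0.4562 -0.0234  0.009 ] [0.447  0.0202 0.009 ] 0.044588492207746126 101.87820371317619 mid [ 0.4516 -0.0016  0.009 ]
[ 0.5027 -0.0133  0.009 ] [0.4928 0.0299 0.009 ] 0.04428773042978105 102.92640835484937 mid [0.4978 0.0083 0.009 ]
```

```bash
python3 -c "
from h import *
go(.4748,.003,.031,183.3)"
```

```text
at [0.4725 0.003  0.1585] head 183.3 -> shift cm [-0.23 -0.02 12.75] turn deg -0.0 n>=3.1
```

Call:
arm_command(moves=[-0.2,0,3,0,0,0,3,0,0,0,3,0,0,0,2.3,0,0,0,1.4,0,0,0,0,0])

```text
time: 24.65
ee_pos: [0.4722, 0.0048, 0.0285]
eef_rot: [-0.031, 1.0, -0.0, -0.002]
ft_force: [-1.1, -0.0, -0.3]
width: 0.0738
grip_force: 0.0
```

Call:
arm_command(moves=[0,0,0,0,0,0,0,0,0,0,0,0,0,0,0,0,0,0,0,0,0,0,0,0,0,0,0,0], fingers=20, squeeze=22)

```text
time: 25.23
ee_pos: [0.4747, 0.0035, 0.0313]
eef_rot: [-0.03, 1.0, 0.0, 0.0]
ft_force: [-0.4, -1.8, 0.0]
width: 0.0349
grip_force: 0.5
```

Call:
arm_command(moves=[0,0,0,0,0,0,0,0,0,0,0,0], fingers=15)

```text
time: 25.48
ee_pos: [0.4746, 0.0035, 0.0313]
eef_rot: [-0.03, 1.0, 0.0, 0.0]
ft_force: [-0.9, -1.0, 5.6]
width: 0.0329
grip_force: 22.0
```

Call:
arm_command(moves=[0,0,-1,0,0,0,-2,0,0,0,-3,0,0,0,-3,5.5,0,0,-1.5,5.5,0,0,0,5.5,0,0,0,5.6,0,0,0,0,0,0,0,0])

```text
time: 26.23
ee_pos: [0.4742, 0.0035, 0.1362]
eef_rot: [0.161, 0.987, 0.0, -0.0]
ft_force: [0.4, -0.4, -1.0]
width: 0.0328
grip_force: 22.0
```

```bash
python3 -c "
from h import *
go(.5043,.2828,.137,161.2);s=r.read_state();print(s['width'],s['grip_force'],s['ft_force'])"
```

```text
at [0.4742 0.0035 0.1362] head 161.5 -> shift cm [ 6.03 27.44 -0.08] turn deg 0.3 n>=6.7
0.032788568250271564 22.00056865112856 [ 0.37145419 -0.44799649 -1.04129835]
```

Call:
arm_command(moves=[0.5,2.4,0,0,0.8,3.6,0,0,0.8,3.6,0,0,0.8,3.6,0,0,0.8,3.6,0,0,0.8,3.6,0,0,0.8,3.6,0,0,0.7,3.4,0,0,0,0,0,0,0,0,0,0])

```text
time: 27.07
ee_pos: [0.5047, 0.2842, 0.1352]
eef_rot: [0.159, 0.987, -0.001, -0.0]
ft_force: [0.3, -0.9, -1.1]
width: 0.0325
grip_force: 22.0
```

```bash
python3 -c "
from h import *
go(.5043,.2828,.035,161.2);im,i=snap('wrist','w6')"
```

```text
at [0.5047 0.2842 0.1352] head 161.7 -> shift cm [-1.000e-02 -1.400e-01  1.002e+01] turn deg 0.5 n>=2.4
```

View pics/w6.png

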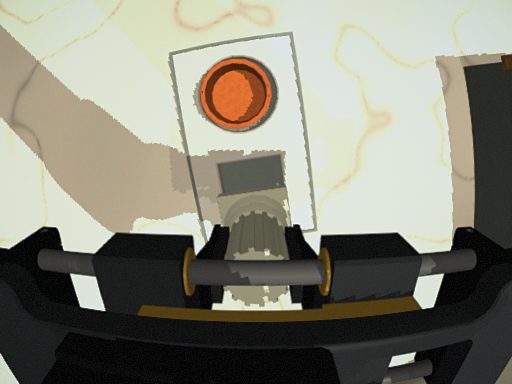

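The second beaker is in its well at (236,93). The plinth's edge is parallel to the square well within about 2°, so I lower it.

Call:
arm_command(moves=[0,-0.1,2.5,0.4,0,0,3,0,0,0,2,0,0,0,1.2,0,0,0,0.5,0,0,0,0.3,0,0,0,0.2,0,0,0,0.1,0,0,0,0,0])

```text
time: 27.87
ee_pos: [0.5057, 0.2816, 0.0389]
eef_rot: [0.166, 0.986, 0.001, 0.0]
ft_force: [0.2, -0.4, -1.5]
width: 0.0321
grip_force: 22.0
```

Call:
arm_command(moves=[0.05,0,0.1,0,0,0,0.1,0,0,0,0.1,0,0,0,0.05,0,0,0,0,0])

```text
time: 28.28
ee_pos: [0.5048, 0.2817, 0.0353]
eef_rot: [0.166, 0.986, 0.0, -0.0]
ft_force: [-2.3, -2.3, 6.7]
width: 0.0323
grip_force: 22.0
```

Touched down at 6.7 N. I release, lift clear and back off for a final check.

Call:
arm_command(moves=[0,0,0,0,0,0,0,0,0,0,0,0,0,0,0,0,0,0,-1,0,0,0,-3,0,0,0,-4,0,0,0,-4,0,-2,0,-3,0,-3,0,-2,0,-3,0,0,0,0,0,0,0], fingers=65)

```text
time: 29.28
ee_pos: [0.5849, 0.2518, 0.2068]
eef_rot: [0.168, 0.986, 0.0, 0.003]
ft_force: [0.5, 0.0, -0.9]
width: 0.0565
grip_force: 0.0
```

```bash
python3 -c "
from h import *
a,_=snap('scene','s9');b,i=snap('wrist','w9')
cv2.imwrite('pics/f9.png',np.hstack([cv2.resize(a[100:310,60:320],(400,323)),cv2.resize(b,(400,323))])[:,:,::-1])"
```

```text
(no output)
```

View pics/f9.png

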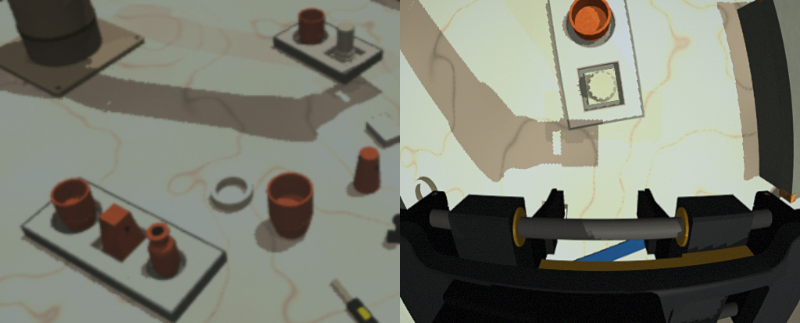

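The left half shows the beaker, pyramid and flask upright in the long tray, and the large beaker and cone undisturbed. The right half shows the beaker and column base seated in the short tray, with the column centred at (602,87) in its square well.

```bash
python3 -c "
from h import *
print(r.close_job())"
```

```text
the job is handed in; nothing more can be done
None
```

Both trays are made up and the job is handed in at about 29 s: all five pieces stand upright in their wells in the final pictures, and the large beaker and cone weight were left where they stood.

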